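# Unstack the solder reels into their dishes

### The job

Two stacks of solder reels stand on the training bench, a small reel on top of each large one. Take the stacks apart and stand every reel upright and flat inside the dish whose rim has the colour of its flanges, setting it down rather than dropping it and never tipping a reel over. Leave the bottle and the aluminium cup where they stand.

Things in the scene. Friction and masses are not known exactly. Their poses are not given: they have to be found in the camera images.
- reel_red_mid (a point): Loose LARGE reel of solder wire, an upright cylinder with red flanges round silver wire: 62 mm in diameter, 52 mm high, 0.35 to 0.6 kg; at the start it stands on the bench with a small reel on top of it, so that only the outer ring of its top flange shows from above. The point is its centre, half-way up, on its axis; z is its axis (up). White and black spots mark the hub; the bore is not open. It belongs in the dish with the red rim.
- reel_blue_mid (a point): Loose LARGE reel of solder wire, an upright cylinder with blue flanges round silver wire: 62 mm in diameter, 52 mm high, 0.35 to 0.6 kg; at the start it stands on the bench with a small reel on top of it, so that only the outer ring of its top flange shows from above. The point is its centre, half-way up, on its axis; z is its axis (up). White and black spots mark the hub; the bore is not open. It belongs in the dish with the blue rim.
- reel_green_mid (a point): Loose SMALL reel of solder wire, an upright cylinder with green flanges round silver wire: 40 mm in diameter, 40 mm high, 0.14 to 0.24 kg; at the start it stands, about centred, on one of the two large reels (which one varies). The point is its centre, half-way up, on its axis; z is its axis (up). White and black spots mark the hub; the bore is not open. It belongs in the dish with the green rim.
- reel_yellow_mid (a point): Loose SMALL reel of solder wire, an upright cylinder with yellow flanges round silver wire: 40 mm in diameter, 40 mm high, 0.14 to 0.24 kg; at the start it stands, about centred, on one of the two large reels (which one varies). The point is its centre, half-way up, on its axis; z is its axis (up). White and black spots mark the hub; the bore is not open. It belongs in the dish with the yellow rim.
- dish_red_floor (a point): Round shallow dish with a red rim, fixed to the bench, for the red large reel: inside diameter 86 mm, grey floor 4 mm above the bench, rim 4 mm thick with its top 10 mm above the bench (6 mm above the floor), and outside the rim a flat flange in the same colour, 4 mm high, to 110 mm outside diameter. The point is the centre of its floor's upper face; z is up. Its place varies.
- dish_blue_floor (a point): Round shallow dish with a blue rim, fixed to the bench, for the blue large reel: inside diameter 86 mm, grey floor 4 mm above the bench, rim 4 mm thick with its top 10 mm above the bench (6 mm above the floor), and outside the rim a flat flange in the same colour, 4 mm high, to 110 mm outside diameter. The point is the centre of its floor's upper face; z is up. Its place varies.
- dish_green_floor (a point): Round shallow dish with a green rim, fixed to the bench, for the green small reel: inside diameter 64 mm, grey floor 4 mm above the bench, rim 4 mm thick with its top 10 mm above the bench (6 mm above the floor), and outside the rim a flat flange in the same colour, 4 mm high, to 88 mm outside diameter. The point is the centre of its floor's upper face; z is up. Its place varies.
- dish_yellow_floor (a point): Round shallow dish with a yellow rim, fixed to the bench, for the yellow small reel: inside diameter 64 mm, grey floor 4 mm above the bench, rim 4 mm thick with its top 10 mm above the bench (6 mm above the floor), and outside the rim a flat flange in the same colour, 4 mm high, to 88 mm outside diameter. The point is the centre of its floor's upper face; z is up. Its place varies.
- bottle: Bystander: clear dispenser bottle with a white cap, loose, 52 mm in diameter, 125 mm high, to one side of the work; origin at the centre of its underside. To be left standing where it is.
- cup: Bystander: small open aluminium cup, loose, 64 mm in diameter, 30 mm high, to the other side of the work; origin at the centre of its underside. To be left where it is.

How it is judged:
At the end, for the whole second after the job is handed in: Each of the four reels stands upright (within 0.1 rad), flat on the floor of the dish of its own colour (within 15 mm of its centre, height within 3 mm), released and at rest (horizontal distance between reel_red_mid and dish_red_floor below 0.015 m and z of reel_red_mid in the frame of dish_red_floor between 0.022 and 0.029 m and angle between each of reel_red_mid, reel_blue_mid, reel_green_mid, reel_yellow_mid's own z axis and vertical below 0.1 rad and linear speed of each of reel_red, reel_blue, reel_green, reel_yellow below 0.02 m/s and horizontal distance between reel_blue_mid and dish_blue_floor below 0.015 m and z of reel_blue_mid in the frame of dish_blue_floor between 0.022 and 0.029 m and horizontal distance between reel_green_mid and dish_green_floor below 0.015 m and z of reel_green_mid in the frame of dish_green_floor between 0.016 and 0.023 m and horizontal distance between reel_yellow_mid and dish_yellow_floor below 0.015 m and z of reel_yellow_mid in the frame of dish_yellow_floor between 0.016 and 0.023 m); the robot touches nothing.
It fails at once if a reel is tipped over (angle between any of reel_red_mid, reel_blue_mid, reel_green_mid, reel_yellow_mid's own z axis and vertical above 1 rad).
It fails at once if the bottle is pushed away or knocked over (distance of bottle from where it was at the start of the episode above 0.02 m or angle between bottle's own z axis and vertical above 0.4 rad).
It fails at once if the cup is pushed away or knocked over (distance of cup from where it was at the start of the episode above 0.02 m or angle between cup's own z axis and vertical above 0.4 rad).
It fails at once if a reel is dropped (let fall from more than about 2 cm) ((linear speed of reel_red above 0.62 m/s and contact force between reel_red and the fingers below 0.1 N) or (linear speed of reel_blue above 0.62 m/s and contact force between reel_blue and the fingers below 0.1 N) or (linear speed of reel_green above 0.62 m/s and contact force between reel_green and the fingers below 0.1 N) or (linear speed of reel_yellow above 0.62 m/s and contact force between reel_yellow and the fingers below 0.1 N)).
It also fails if it takes over 115 s, if anything falls off the work surface, if the arm or the gripper's body presses on something with over 40 N, if the wrist force passes 120 N, or if a joint passes its speed limit or range.

### The arm

A 6-joint arm with a two-finger parallel gripper is mounted at the origin on the work surface. World frame = base frame: x ahead of the robot, y to its left, z up, the work surface at z = 0. Lengths are in m, angles in rad, forces in N, time in s.
With the tool pointing down it reaches from about 0.325 to 0.9 m from the base axis. Payload 3.5 kg.
Tool frame: the origin (TCP) lies on the mounting face of the last link; the fingertips stand 173 mm ahead of it and the grasp point (between the pads) lies 155 mm ahead of it (manip.grip_depth is the distance from the TCP to the grasp point, in m); z points along the fingers, y is the direction in which the jaws open and shut (so a half turn about z gives the same grasp; the last joint's range is limited). The gripper opens to 85 mm and grips with 20 to 120 N. Pads are 22 mm wide; open, the fingers measure 114 mm over their backs; the gripper's body (76 mm by 85 mm) begins 54 mm behind the grasp point. The pads swing forward as they close: fully open they stand 13 mm farther back than shut.
Start: joints at [1.078, 0.276, -0.026, 1.268, 0, 1.467], TCP at [0.238, 0.578, 0.405] pointing down, gripper open.
Joint ranges: [-3.12, 3.12], [-0.85, 1.88], [-1.08, 1.24], [-1.95, 2.15], [-1.57, 1.53], [-3.14, 3.14]. Speed limits (rad/s): [2.57, 2.57, 3.14, 3.14, 3.14, 3.14].

### API

Orientations are given as a unit quaternion [w, x, y, z].
In Python, from rig import manip, viewer gives the robot as it stands.
- The arm moves only by the shell command python3 -m jog 'ROWS' [FORCE]. ROWS is a JSON object of lists of equal length, an entry for each row: "offset": the shift along the world's x, y, z in m, a list of three; "turn": the turn, a rotation vector about the world's x, y, z in units of 6 degrees (1.0 is 6 degrees), a list of three; "fingers": the gripper command: -1 is fully open, 1 is shut, values between are in proportion. A call has 1 to 8 rows; each row shifts and turns the commanded pose from where the row before left it; what a row does not reach is not made up. A row lasts 1/12 s, in which the tool goes at most 41.7 mm and 7.16 degrees, less where a joint would pass 70% of its speed; a pose out of reach is approached as far as the arm can. A call with a gripper value outside its range is refused whole. The fingers move at their own pace and stop on an object; FORCE is the grip in N (left out, the last holds). Time passes only in rows, so rows that do not move let the fingers close. It gives the time, the measured TCP pose, the force and the opening at its end, in the units of the state.
- manip.read_state(): the state, without advancing time (a new reading comes with each control period).
- viewer.capture(name): name is "side" or "top" or "wrist"; returns a dict with "image" (480x640x3 uint8, red, green, blue), "range_z" (480x640 float32, m along the optical axis (not along the pixel's ray), 0 where there is no reading), "fov_y" (degrees; the focal length in pixels is half the picture's height over the tangent of half this angle, whatever the lens; pixels are square), "cx", "cy" (the principal point, pixels), "R" (3x3) and "t" (3): a world point X has camera coordinates R X + t; the wrist camera has in their place "mount" (4x4, takes a point from camera to tool coordinates, whose origin is the TCP and whose axes are the flange's). Camera axes: x right, y down, z forward; pixel columns grow to the right and rows downward; lengths in m; the calibration is good to about 2 mm. A picture is of the moment at which its call begins: read the wrist's pose just before it.
- manip.job_done(): hands the job in, once; it reports no verdict.
The state is a dict: "time": time; "joint_pos": joint angles; "joint_velocities": joint speeds; "joint_torque": joint torques, N m; "eef_pos": TCP position; "eef_rot": TCP orientation; "wrist_force": force on the tool from outside, world axes, zero at the start; "wrist_torque": the same for the moment, N m; "grip_width": finger opening in m.
Only numpy, scipy, OpenCV 4.12 (cv2) and the standard library are available. Lean on these libraries where they do the work, as an engineer would, in place of code of your own. Each camera call takes 0.05 s, during which the arm holds its last target.

## Working session

There is one attempt and no reset: what is moved stays moved. The work goes in short steps, Python scripts to look and compute and a shell command to move; the robot and the scene stay as the last step left them, time stands still between calls to the robot, and variables do not carry over. Pictures are saved under pics/ and viewed, and the job is handed in when it is done.

```bash
ls; mkdir -p pics
python3 - <<'E'
from rig import manip, viewer
import cv2,numpy as np
s=manip.read_state(); print(s['time'],s['eef_pos'],s['eef_rot'],s['grip_width'],manip.grip_depth)
for n in ['top','side']:
    c=viewer.capture(n); cv2.imwrite(f'pics/{n}0.png',c['image'][:,:,::-1]); np.savez(f'{n}0.npz',**c)
    print(n,c['fov_y'],c['cx'],c['cy'],c['R'],c['t'])
E
```

```text
pics
0.0 [0.23733236 0.57775192 0.403533  ] [-3.26554507e-04  1.93676363e-01  9.81064824e-01 -1.08171271e-03] 0.08564570682969996 0.1547
top 47.15977465242879 320.44918835357123 243.15391925410088 [[ 0.01265841 -0.99961438  0.02471556]
 [-0.99545061 -0.01493235 -0.09410162]
 [ 0.09443439 -0.02341194 -0.99525576]] [-0.02035502  0.53675145  1.11645597]
side 56.34418619910612 320.5392095769917 238.78097374738175 [[-0.96731904 -0.25329274 -0.01169018]
 [-0.18332479  0.73047581 -0.65787317]
 [ 0.17517389 -0.63423014 -0.753038  ]] [0.54474453 0.15233179 0.9361467 ]
```

View pics/top0.png

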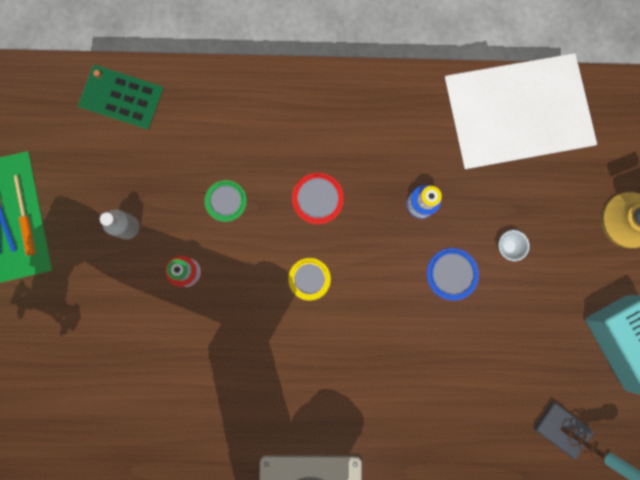

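View pics/side0.png

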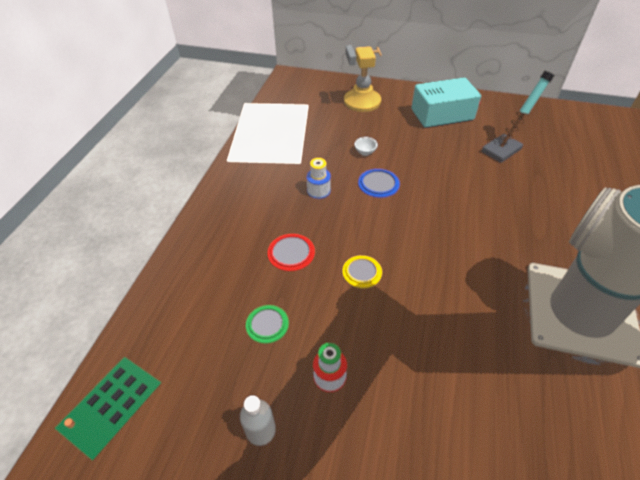

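The top view shows the dishes: green (226,200), red (318,198), yellow (310,279), blue (453,274). Green sits on red at (178,270), and yellow on blue at (431,196). The bottle is at (120,222) and the cup at (514,245). Next I'll get positions from enlarged crops and the calibration.

```bash
cat > h.py <<'E'
import numpy as np,cv2
def ray(c,u,v,z):
    f=240/np.tan(np.radians(c['fov_y'])/2)
    d=c['R'].T@np.array([(u-c['cx'])/f,(v-c['cy'])/f,1.]); o=-c['R'].T@c['t']
    return o+d*(z-o[2])/d[2]
def cloud(c,R=None,t=None):
    f=240/np.tan(np.radians(c['fov_y'])/2)
    v,u=np.mgrid[:480,:640]; Z=c['range_z']
    P=np.stack([(u-c['cx'])/f*Z,(v-c['cy'])/f*Z,Z],-1)
    R=c['R'] if R is None else R; t=c['t'] if t is None else t
    return (P-t)@R
def mask(img,col):
    h=cv2.cvtColor(img,cv2.COLOR_RGB2HSV); H,S,V=h[...,0].astype(int),h[...,1],h[...,2]
    k=(S>150)&(V>90 if col!='red' else V>110)
    r={'red':(H<5)|(H>172),'green':(H>45)&(H<80),'blue':(H>100)&(H<125),'yellow':(H>22)&(H<35)}[col]
    return k&r
E
python3 - <<'E'
import numpy as np,cv2
from h import *
rois={'top':{'red':[318,198],'green':[226,200],'blue':[453,274],'yellow':[310,279]},
'side':{'red':[291,251],'green':[267,323],'blue':[379,182],'yellow':[362,271]}}
st={'top':{'gr':[178,270],'yb':[428,199]},'side':{'gr':[330,365],'yb':[318,178]}}
for n in ['top','side']:
    c=dict(np.load(n+'0.npz')); img=c['image']; P=cloud(c)
    for k,(u,v) in rois[n].items():
        m=np.zeros((480,640),bool); m[v-32:v+33,u-32:u+33]=1
        m&=mask(img,k); ys,xs=np.nonzero(m)
        pts=np.array([ray(c,x,y,0.005) for x,y in zip(xs,ys)])
        (cc,ax,an)=cv2.fitEllipse(cv2.convexHull(np.stack([xs,ys],1).astype(np.float32)))
        print(n,'dish',k,len(xs),ray(c,*cc,0.004).round(4),'ext',np.ptp(pts,0).round(3),'pz',np.median(P[m][:,2]).round(4))
    for k,(u,v) in st[n].items():
        for col in {'gr':['green','red'],'yb':['yellow','blue']}[k]:
            m=np.zeros((480,640),bool); m[v-32:v+33,u-30:u+31]=1
            m&=mask(img,col)&(c['range_z']>0)
            h=.092 if col in('green','yellow') else .052
            m2=m&(abs(P[...,2]-h)<.006); q=P[m2]
            print(n,k,col,m.sum(),m2.sum(),'mid',((q.max(0)+q.min(0))/2).round(4),'ext',np.ptp(q,0).round(3), 'mean', q.mean(0).round(4))
        cv2.imwrite(f'pics/{n}_{k}.png',cv2.resize(img[v-35:v+35,u-40:u+40,::-1],None,fx=8,fy=8,interpolation=cv2.INTER_CUBIC))
    P=cloud(c)
    print('table',np.median(P[300:400,200:500,2]))
E
python3 -c "
import cv2,numpy as np
a=[cv2.imread(f'pics/{n}_{k}.png') for n in ('top','side') for k in ('gr','yb')]
cv2.imwrite('pics/crops.png',cv2.resize(np.vstack([np.hstack(a[:2]),np.hstack(a[2:])]),(680,595)))"
```

```text
top dish red 802 [ 0.6356 -0.0059  0.004 ] ext [0.108 0.109 0.   ] pz 0.0045
top dish green 414 [0.6269 0.19   0.004 ] ext [0.082 0.083 0.   ] pz 0.0049
top dish blue 661 [ 0.4781 -0.2935  0.004 ] ext [0.106 0.107 0.   ] pz 0.0049
top dish yellow 688 [0.4636 0.0096 0.004 ] ext [0.088 0.088 0.   ] pz 0.0046
top gr green 26 25 mid [0.4843 0.2602 0.0929] ext [0.016 0.021 0.009] mean [0.4873 0.2582 0.0919]
top gr red 226 220 mid [0.4742 0.2678 0.0517] ext [0.06  0.058 0.01 ] mean [0.4689 0.2599 0.0522]
top yb yellow 176 156 mid [ 0.6284 -0.2305  0.0914] ext [0.037 0.039 0.01 ] mean [ 0.6287 -0.2294  0.0911]
top yb blue 221 217 mid [ 0.6277 -0.2251  0.0518] ext [0.057 0.055 0.011] mean [ 0.6207 -0.2167  0.0512]
table -0.0002562748721337189
side dish red 568 [ 0.6361 -0.0035  0.004 ] ext [0.112 0.113 0.   ] pz 0.0044
side dish green 401 [0.6272 0.1919 0.004 ] ext [0.084 0.083 0.   ] pz 0.0044
side dish blue 260 [ 0.4784 -0.29    0.004 ] ext [0.105 0.104 0.   ] pz 0.0043
side dish yellow 495 [0.4643 0.0116 0.004 ] ext [0.088 0.09  0.   ] pz 0.0042
side gr green 79 79 mid [0.4773 0.2668 0.0909] ext [0.035 0.034 0.009] mean [0.4805 0.2664 0.0915]
side gr red 333 325 mid [0.4756 0.2699 0.0515] ext [0.061 0.055 0.007] mean [0.4725 0.2773 0.0513]
side yb yellow 69 69 mid [ 0.6291 -0.2297  0.0908] ext [0.037 0.039 0.007] mean [ 0.6277 -0.2272  0.0912]
side yb blue 79 79 mid [ 0.6253 -0.2228  0.0515] ext [0.052 0.053 0.006] mean [ 0.6197 -0.213   0.0514]
table -0.00041976522616646
```

View pics/crops.png

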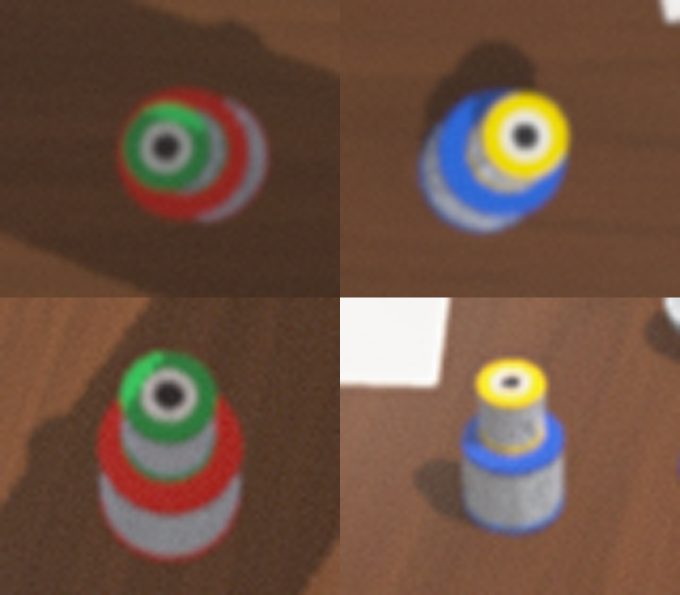

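Run:
```python
import numpy as np
from h import *
for n,pts in {'top':[(176.7,269.2),(431.1,195.6)],'side':[(329.4,352.6),(317.8,162.6)]}.items():
    c=dict(np.load(n+'0.npz'))
    for p in pts: print(n,ray(c,*p,.092).round(4))
    P=cloud(c)
    for nm,r,zl in ([('bottle',(95,150,200,245),.02),('cup',(495,535,225,265),.01)] if n=='top' else []):
        q=P[r[2]:r[3],r[0]:r[1]].reshape(-1,3); q=q[q[:,2]>zl]; print(nm,q.min(0).round(3),q.max(0).round(3))
```

```text
top [0.4759 0.2661 0.092 ]
top [ 0.6286 -0.2295  0.092 ]
bottle [0.429 0.014 0.02 ] [0.592 0.418 1.162]
cup [ 0.429 -0.446  0.01 ] [0.569 0.014 1.162]
side [0.4765 0.2657 0.092 ]
side [ 0.6291 -0.229   0.092 ]
```

```bash
python3 -m jog '{"offset":[[0.02,-0.026,0],[0.02,-0.026,0],[0.02,-0.026,0],[0.02,-0.026,0],[0.02,-0.026,0],[0.02,-0.026,0]],"turn":[[0,0,0],[0,0,0],[0,0,0],[0,0,0],[0,0,0],[0,0,0]],"fingers":[-1,-1,-1,-1,-1,-1]}' 40
python3 -m jog '{"offset":[[0.02,-0.026,0],[0.02,-0.026,0],[0.02,-0.026,0],[0.02,-0.026,0],[0.02,-0.026,0],[0.019,-0.026,0],[0,0,0],[0,0,0]],"turn":[[0,0,0],[0,0,0],[0,0,0],[0,0,0],[0,0,0],[0,0,0],[0,0,0],[0,0,0]],"fingers":[-1,-1,-1,-1,-1,-1,-1,-1]}'
cat >> h.py <<'E'
def wrist(name):
    from rig import manip,viewer
    from scipy.spatial.transform import Rotation as Ro
    s=manip.read_state(); c=viewer.capture('wrist')
    T=np.eye(4); T[:3,:3]=Ro.from_quat(np.array(s['eef_rot'])[[1,2,3,0]]).as_matrix(); T[:3,3]=s['eef_pos']
    W=np.linalg.inv(T@c['mount']); c['R']=W[:3,:3]; c['t']=W[:3,3]
    cv2.imwrite(f'pics/{name}.png',c['image'][:,:,::-1]); np.savez(name+'.npz',**c)
    print(s['time'],np.round(s['eef_pos'],4),np.round(s['eef_rot'],4),round(s['grip_width'],4),np.round(s['wrist_force'],1))
    return c
E
python3 -c "
from h import *
c=wrist('w1');print(c['mount'].round(3),c['fov_y'])"
```

```text
time: 0.6
eef_pos: [0.358, 0.4207, 0.4042]
eef_rot: [-0.0, 0.193, 0.981, -0.0]
wrist_force: [-0.2, 0.7, 0.8]
grip_width: 0.0855
time: 1.27
eef_pos: [0.4772, 0.2648, 0.4042]
eef_rot: [-0.001, 0.195, 0.981, -0.0]
wrist_force: [-0.2, -0.1, -0.6]
grip_width: 0.0853
1.2667 [0.4772 0.2648 0.4042] [-5.000e-04  1.953e-01  9.808e-01 -2.000e-04] 0.0853 [-0.2 -0.1 -0.6]
[[-0.    -0.963 -0.271  0.069]
 [ 1.    -0.     0.     0.   ]
 [-0.    -0.271  0.963  0.032]
 [ 0.     0.     0.     1.   ]] 61.41566338467111
```

View pics/w1.png

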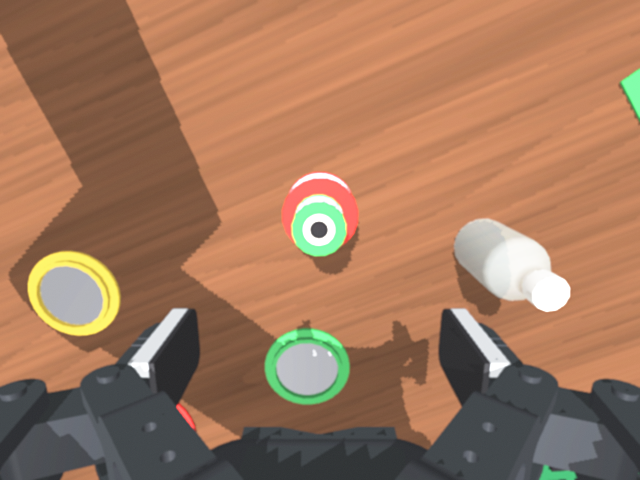

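The wrist view has the green hub at (319,230), the red flange around (320,212), the bottle to the right and the fingers fully open. I'll check the stack's position from this view.

Run:
```python
from h import *
c=dict(np.load('w1.npz'));P=cloud(c);print(ray(c,319,230,.092).round(4))
m=np.zeros((480,640),bool);m[165:265,270:370]=1
for k,h in (('green',.092),('red',.052)):
    q=P[m&mask(c['image'],k)]; q=q[abs(q[:,2]-h)<.006]; print(k,q.min(0).round(4),q.max(0).round(4),((q.max(0)+q.min(0))/2).round(4))
q=P[210:320,445:580].reshape(-1,3);q=q[q[:,2]>.02];print('bottle',q.min(0),q.max(0))
for k,r in (('green',(320,410,255,360)),('yellow',(240,345,15,130))):
    m=np.zeros((480,640),bool);m[r[0]:r[1],r[2]:r[3]]=1;m&=mask(c['image'],k);ys,xs=np.nonzero(m)
    cc=cv2.fitEllipse(cv2.convexHull(np.stack([xs,ys],1).astype(np.float32)))[0];print(k,ray(c,*cc,.004).round(4))
```

```text
[0.4765 0.2654 0.092 ]Traceback (most recent call last):
  File "<stdin>", line 5, in <module>
    return umr_minimum(a, axis, None, out, keepdims, initial, where)
ValueError: zero-size array to reduction operation minimum which has no identity
```

The hub agrees to within 1 mm. I'll lower to TCP z = 0.233 and grip.

```bash
python3 -m jog '{"offset":[[-0.001,0.001,-0.03],[0,0,-0.03],[0,0,-0.03],[0,0,-0.03],[0,0,-0.025],[0,0,-0.016],[0,0,-0.01],[0,0,0]],"turn":[[0,0,0],[0,0,0],[0,0,0],[0,0,0],[0,0,0],[0,0,0],[0,0,0],[0,0,0]],"fingers":[-1,-1,-1,-1,-1,-1,-1,-1]}'
python3 -c "
from h import *
c=wrist('w2')"
```

```text
time: 1.98
eef_pos: [0.4735, 0.2676, 0.2313]
eef_rot: [-0.002, 0.193, 0.981, -0.001]
wrist_force: [-0.6, 1.1, 0.1]
grip_width: 0.0853
1.9833 [0.4735 0.2676 0.2313] [-0.0022  0.1927  0.9812 -0.0014] 0.0853 [-0.6  1.1  0.1]
```

View pics/w2.png

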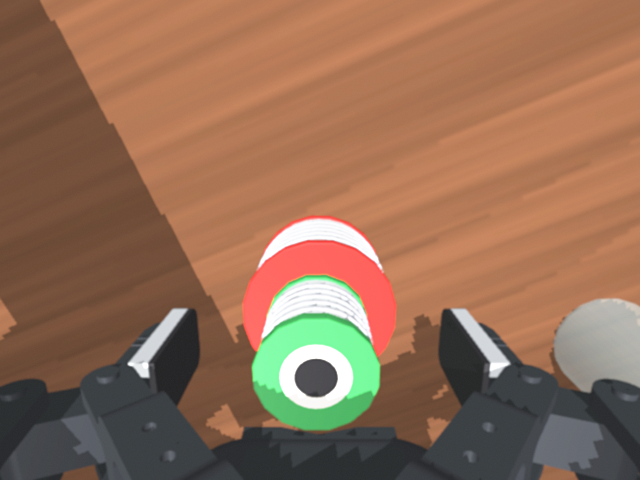

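The green reel sits between the fingers with its hub at (316,376). Next I'll let it settle, correct x by about +3 mm, and close.

```bash
python3 -m jog '{"offset":[[0.002,-0.001,0.001],[0,0,0],[0,0,0]],"turn":[[0,0,0],[0,0,0],[0,0,0]],"fingers":[-1,-1,-1]}'
python3 -m jog '{"offset":[[0,0,0],[0,0,0],[0,0,0],[0,0,0],[0,0,0],[0,0,0]],"turn":[[0,0,0],[0,0,0],[0,0,0],[0,0,0],[0,0,0],[0,0,0]],"fingers":[-0.4,-0.2,-0.1,0,0,0]}' 40
```

```text
time: 2.28
eef_pos: [0.4785, 0.2666, 0.2365]
eef_rot: [0.001, 0.194, 0.981, 0.001]
wrist_force: [-0.1, -0.0, 0.4]
grip_width: 0.0852
time: 2.78
eef_pos: [0.4775, 0.266, 0.2347]
eef_rot: [-0.0, 0.194, 0.981, -0.0]
wrist_force: [-0.1, -0.6, 0.5]
grip_width: 0.0426
```

```bash
python3 -m jog '{"offset":[[0,0,-0.002],[0,0,0],[0,0,0],[0,0,0],[0,0,0],[0,0,0]],"turn":[[0,0,0],[0,0,0],[0,0,0],[0,0,0],[0,0,0],[0,0,0]],"fingers":[0,0.1,0.5,1,1,1]}' 40
python3 -c "
from h import *
c=wrist('w3')"
```

```text
time: 3.28
eef_pos: [0.4775, 0.266, 0.2326]
eef_rot: [0.0, 0.194, 0.981, -0.0]
wrist_force: [0.4, -1.8, 2.1]
grip_width: 0.0392
3.2833 [0.4775 0.266  0.2326] [ 0.000e+00  1.937e-01  9.811e-01 -2.000e-04] 0.0392 [ 0.4 -1.8  2.1]
```

View pics/w3.png

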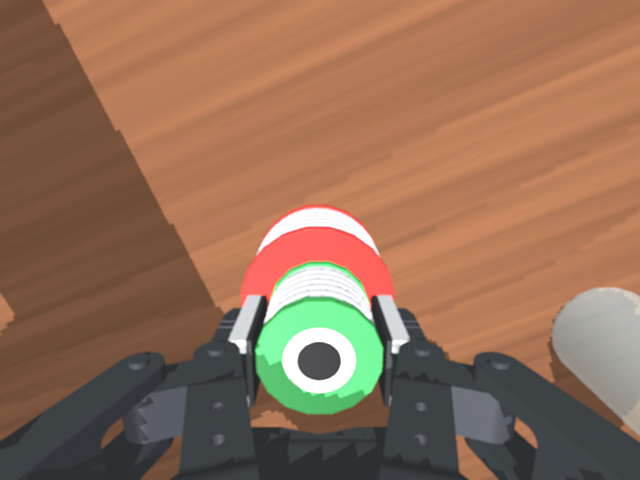

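The green reel is held at 39.2 mm. I'll lift and carry it to the green dish.

```bash
python3 -m jog '{"offset":[[0,0,0.005],[0,0,0.015],[0,0,0.02],[0,0,0.02],[0,0,0.02],[0,0,0.01],[0,0,0]],"turn":[[0,0,0],[0,0,0],[0,0,0],[0,0,0],[0,0,0],[0,0,0],[0,0,0]],"fingers":[1,1,1,1,1,1,1]}'
python3 -m jog '{"offset":[[0.01,-0.005,0],[0.025,-0.012,0],[0.028,-0.014,0],[0.028,-0.014,0],[0.028,-0.014,0],[0.02,-0.01,0],[0.011,-0.005,0],[0,0,0]],"turn":[[0,0,0],[0,0,0],[0,0,0],[0,0,0],[0,0,0],[0,0,0],[0,0,0],[0,0,0]],"fingers":[1,1,1,1,1,1,1,1]}'
python3 -c "
from h import *
c=wrist('w4')"
```

```text
time: 3.92
eef_pos: [0.4786, 0.2668, 0.3255]
eef_rot: [0.002, 0.194, 0.981, 0.002]
wrist_force: [0.4, 0.0, -0.8]
grip_width: 0.0391
time: 4.58
eef_pos: [0.6296, 0.1904, 0.3206]
eef_rot: [-0.0, 0.195, 0.981, -0.0]
wrist_force: [-0.1, -0.3, -0.9]
grip_width: 0.0388
4.5833 [0.6296 0.1904 0.3206] [-5.000e-04  1.950e-01  9.808e-01 -4.000e-04] 0.0388 [-0.1 -0.3 -0.9]
```

View pics/w4.png

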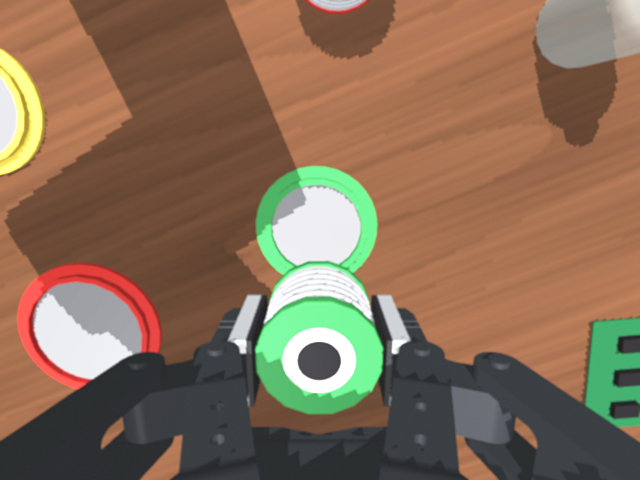

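The reel is still held, with the dish ahead at about (317,226). I'll check the dish's centre from this view before lowering.

Run:
```python
from h import *
c=dict(np.load('w4.npz'));P=cloud(c)
print('hub',ray(c,319,360,.1796).round(4),P[360,319].round(4))
print('L',ray(c,256,222,.004),'R',ray(c,378,222,.004),'floor c',ray(c,316.5,227,.004), 'top',ray(c,317,166,.004))
```

```text
hub [0.6283 0.1911 0.1796] [0.6283 0.1912 0.1797]
L [0.60701173 0.15069357 0.004     ] R [0.6406859  0.23200394 0.004     ] floor c [0.62713052 0.189599   0.004     ] top [0.58710766 0.2066307  0.004     ]
```

```bash
python3 -m jog '{"offset":[[-0.001,0,-0.01],[0,0,-0.025],[0,0,-0.03],[0,0,-0.03],[0,0,-0.02],[0,0,-0.01],[0,0,-0.003],[0,0,0]],"turn":[[0,0,0],[0,0,0],[0,0,0],[0,0,0],[0,0,0],[0,0,0],[0,0,0],[0,0,0]],"fingers":[1,1,1,1,1,1,1,1]}'
python3 -m jog '{"offset":[[0,0,0],[0,0,0]],"turn":[[0,0,0],[0,0,0]],"fingers":[1,1]}'
python3 -c "
from h import *
c=wrist('w5');from rig import viewer
s=viewer.capture('side');cv2.imwrite('pics/s5.png',cv2.resize(s['image'][220:420,150:400,::-1],None,fx=3,fy=3))"
```

```text
time: 5.3
eef_pos: [0.6254, 0.1926, 0.1939]
eef_rot: [-0.001, 0.193, 0.981, -0.0]
wrist_force: [0.1, 0.0, -0.8]
grip_width: 0.0388
time: 5.47
eef_pos: [0.6274, 0.1925, 0.1967]
eef_rot: [0.002, 0.194, 0.981, 0.001]
wrist_force: [0.7, -0.0, -0.8]
grip_width: 0.0394
5.4667 [0.6274 0.1925 0.1967] [1.700e-03 1.935e-01 9.811e-01 7.000e-04] 0.0394 [ 0.7 -0.  -0.8]
```

View pics/s5.png

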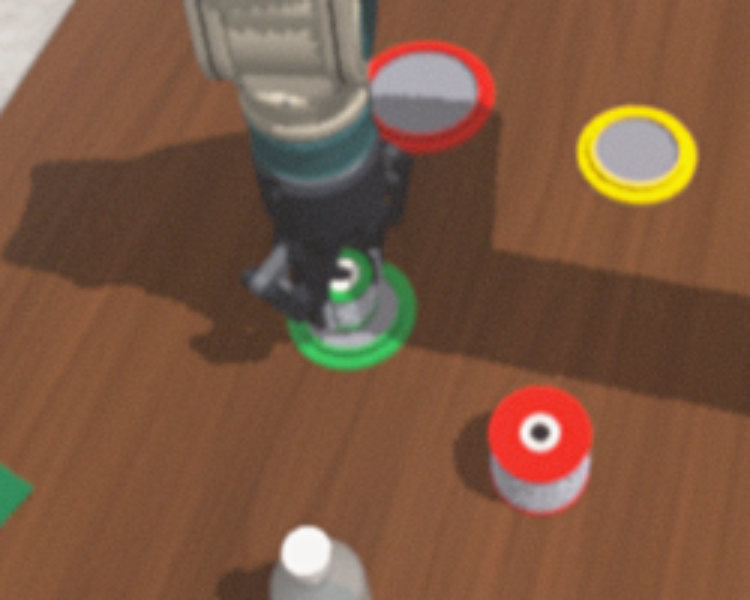

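View pics/w5.png

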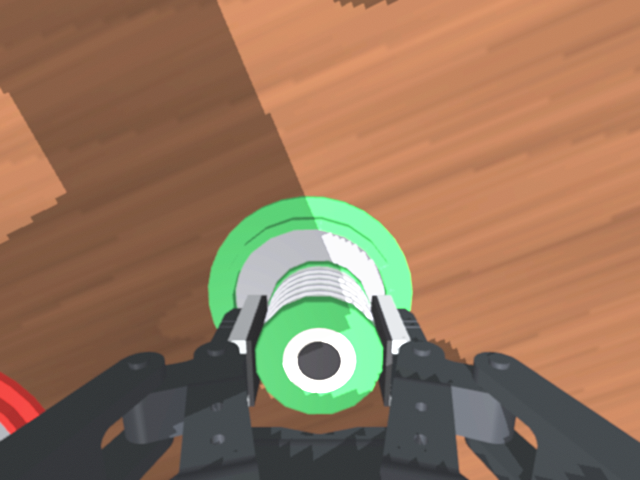

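The reel is about 11 mm above the dish floor and within about 3 mm of centre. I'll nudge it by (-1,-2) mm and set it down.

```bash
python3 -m jog '{"offset":[[-0.001,-0.002,0],[0,0,-0.004],[0,0,-0.003],[0,0,-0.002],[0,0,0],[0,0,0]],"turn":[[0,0,0],[0,0,0],[0,0,0],[0,0,0],[0,0,0],[0,0,0]],"fingers":[1,1,1,1,1,1]}'
python3 -m jog '{"offset":[[0,0,-0.001],[0,0,-0.001],[0,0,0],[0,0,0]],"turn":[[0,0,0],[0,0,0],[0,0,0],[0,0,0]],"fingers":[1,1,1,1]}'
```

```text
time: 6.07
eef_pos: [0.6253, 0.19, 0.1852]
eef_rot: [-0.0, 0.194, 0.981, -0.0]
wrist_force: [-0.2, -0.9, -2.1]
grip_width: 0.0391
time: 6.4
eef_pos: [0.6256, 0.1902, 0.1846]
eef_rot: [0.0, 0.194, 0.981, 0.0]
wrist_force: [-2.7, -0.2, 6.0]
grip_width: 0.039
```

Contact shows as +6 N, so I'll release.

```bash
python3 -m jog '{"offset":[[0,0,0],[0,0,0],[0,0,0],[0,0,0],[0,0,0.01],[0,0,0.03],[0,0,0.04],[0,0,0.04]],"turn":[[0,0,0],[0,0,0],[0,0,0],[0,0,0],[0,0,0],[0,0,0],[0,0,0],[0,0,0]],"fingers":[0,-0.2,-0.4,-0.6,-0.6,-0.8,-1,-1]}'
python3 -c "
from h import *
c=wrist('w6')"
```

```text
time: 7.07
eef_pos: [0.6247, 0.19, 0.3042]
eef_rot: [-0.001, 0.194, 0.981, -0.001]
wrist_force: [2.0, 0.9, 0.2]
grip_width: 0.0856
7.0667 [0.6247 0.19   0.3042] [-1.400e-03  1.937e-01  9.811e-01 -5.000e-04] 0.0856 [2.  0.9 0.2]
```

View pics/w6.png

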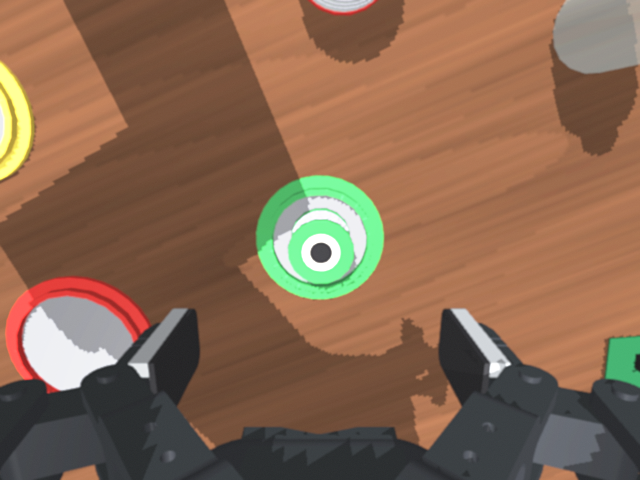

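The green reel stands centred in its dish, with its hub at (321,252). Next is the red reel. I'll locate its hub from the top and side views.

Run:
```python
from h import *
from rig import viewer
o=[]
for n,(u,v) in (('top',(180,270)),('side',(330,364))):
    c=viewer.capture(n);np.savez(n+'1.npz',**c)
    o.append(cv2.resize(c['image'][v-35:v+35,u-35:u+35,::-1],(400,400),interpolation=cv2.INTER_CUBIC))
cv2.imwrite('pics/c7.png',np.hstack(o))
c=dict(np.load('side1.npz'));print(ray(c,329.6,363.6,.052))
```

```text
[0.47567384 0.26692362 0.052     ]
```

View pics/c7.png

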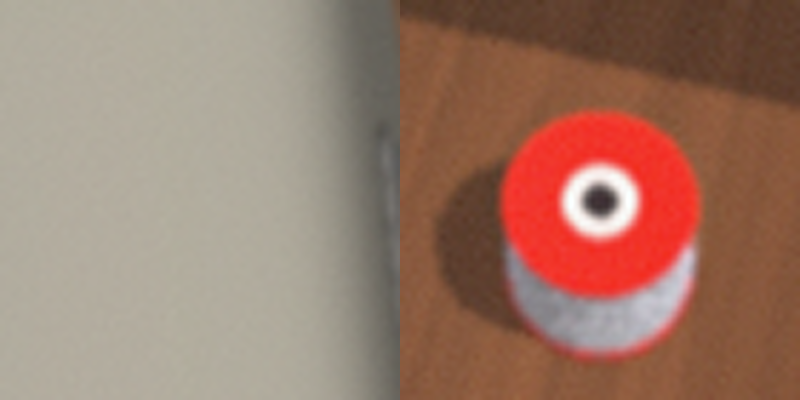

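The side crop has the red hub at its centre, which gives (0.4757, 0.267). The arm blocks the top view. I'll move above the reel and check with the wrist camera.

```bash
python3 -m jog '{"offset":[[-0.02,0.01,0],[-0.028,0.014,0],[-0.028,0.015,0],[-0.028,0.015,0],[-0.025,0.013,0],[-0.02,0.010,0],[0,0,0],[0,0,0]],"turn":[[0,0,0],[0,0,0],[0,0,0],[0,0,0],[0,0,0],[0,0,0],[0,0,0],[0,0,0]],"fingers":[-1,-1,-1,-1,-1,-1,-1,-1]}'
python3 -c "
from h import *
c=wrist('w8')"
```

```text
time: 7.88
eef_pos: [0.475, 0.2673, 0.3029]
eef_rot: [-0.001, 0.193, 0.981, -0.001]
wrist_force: [-0.3, 0.2, -0.0]
grip_width: 0.0858
7.8833 [0.475  0.2673 0.3029] [-7.000e-04  1.928e-01  9.812e-01 -7.000e-04] 0.0858 [-0.3  0.2 -0. ]
```

View pics/w8.png

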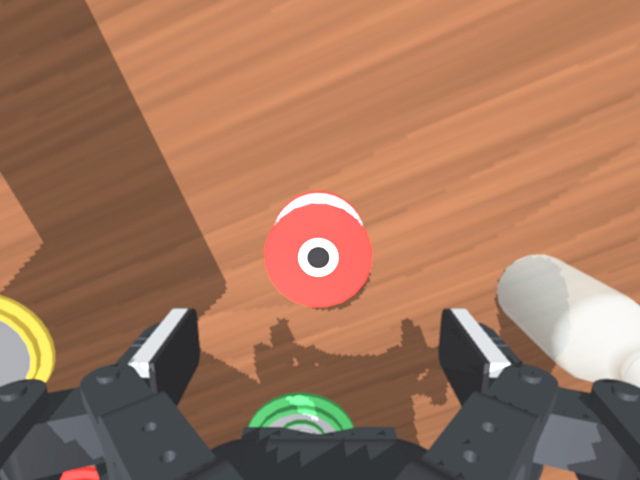

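The hub is at (318,257), centred between the fingers. The bottle is on the right, so I'll check its clearance first.

Run:
```python
from h import *
c=dict(np.load('w8.npz'));P=cloud(c)
print(ray(c,318,257,.052).round(4))
q=P[255:360,495:640].reshape(-1,3);q=q[(q[:,2]>.02)&(q[:,2]<.13)]
d=q[:,:2]-[.4755,.267]; print(np.percentile(np.hypot(*d.T),[1,50]), 'min along jaw',np.percentile(d@[.38,.925],[1]), np.percentile(d@[.925,-.38],[1,99]))
```

```text
[0.4748 0.2669 0.052 ]
[0.13068052 0.13948153] min along jaw [0.12613917] [0.01214039 0.05193014]
```

There is plenty of clearance, 126 mm against 57 mm. I'll descend to TCP z ≈ 0.185 and grip.

```bash
python3 -m jog '{"offset":[[0,0,-0.02],[0,0,-0.03],[0,0,-0.03],[0,0,-0.02],[0,0,-0.012],[0,0,-0.006],[0,0,0],[0,0,0]],"turn":[[0,0,0],[0,0,0],[0,0,0],[0,0,0],[0,0,0],[0,0,0],[0,0,0],[0,0,0]],"fingers":[-1,-1,-1,-1,-1,-1,-1,-1]}'
python3 -m jog '{"offset":[[0,0,0],[0,0,0],[0,0,0],[0,0,0],[0,0,0],[0,0,0],[0,0,0],[0,0,0]],"turn":[[0,0,0],[0,0,0],[0,0,0],[0,0,0],[0,0,0],[0,0,0],[0,0,0],[0,0,0]],"fingers":[-0.7,-0.6,-0.5,-0.4,-0.2,0,0.5,1]}' 60
python3 -c "
from h import *
c=wrist('w9')"
```

```text
time: 8.6
eef_pos: [0.4774, 0.2669, 0.1858]
eef_rot: [0.0, 0.194, 0.981, 0.0]
wrist_force: [0.1, -0.5, -0.0]
grip_width: 0.0853
time: 9.27
eef_pos: [0.4768, 0.2668, 0.1871]
eef_rot: [0.001, 0.194, 0.981, -0.001]
wrist_force: [-1.1, -3.1, 5.0]
grip_width: 0.0607
9.2667 [0.4768 0.2668 0.1871] [ 1.000e-03  1.938e-01  9.810e-01 -7.000e-04] 0.0607 [-1.1 -3.1  5. ]
```

View pics/w9.png

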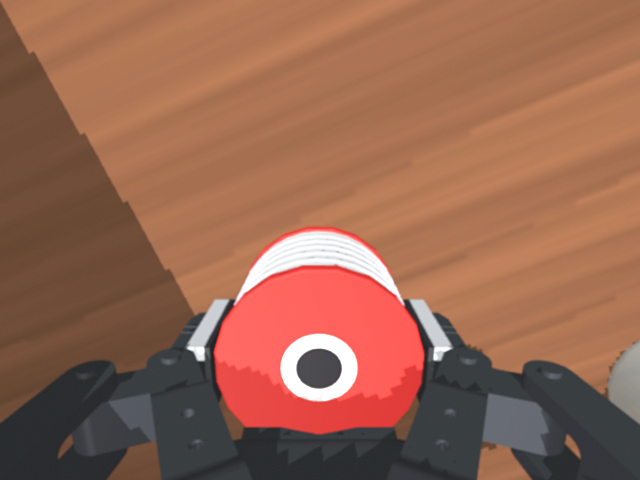

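The red reel is gripped at 60.7 mm. I'll lift 90 mm and carry it to the red dish at (0.636,-0.005).

```bash
python3 -m jog '{"offset":[[0,0,0.003],[0,0,0.008],[0,0,0.016],[0,0,0.02],[0,0,0.02],[0,0,0.015],[0,0,0.008],[0,0,0]],"turn":[[0,0,0],[0,0,0],[0,0,0],[0,0,0],[0,0,0],[0,0,0],[0,0,0],[0,0,0]],"fingers":[1,1,1,1,1,1,1,1]}' 70
python3 -m jog '{"offset":[[0.006,-0.01,0],[0.011,-0.02,0],[0.015,-0.026,0],[0.015,-0.026,0],[0.015,-0.026,0],[0.015,-0.026,0],[0.015,-0.026,0],[0.015,-0.026,0]],"turn":[[0,0,0],[0,0,0],[0,0,0],[0,0,0],[0,0,0],[0,0,0],[0,0,0],[0,0,0]],"fingers":[1,1,1,1,1,1,1,1]}'
python3 -m jog '{"offset":[[0.015,-0.026,0],[0.015,-0.026,0],[0.012,-0.018,0],[0.008,-0.01,0],[0.003,-0.006,0],[0,0,0],[0,0,0]],"turn":[[0,0,0],[0,0,0],[0,0,0],[0,0,0],[0,0,0],[0,0,0],[0,0,0]],"fingers":[1,1,1,1,1,1,1]}'
python3 -c "
from h import *
c=wrist('w10');P=cloud(c);print(ray(c,319,368,.052+.09),P[368,319])"
```

```text
time: 9.98
eef_pos: [0.4772, 0.2676, 0.2778]
eef_rot: [0.002, 0.194, 0.981, 0.001]
wrist_force: [0.6, 1.0, -5.1]
grip_width: 0.0605
time: 10.65
eef_pos: [0.5832, 0.0791, 0.2737]
eef_rot: [-0.002, 0.194, 0.981, -0.0]
wrist_force: [0.0, 0.1, -4.6]
grip_width: 0.0605
time: 11.23
eef_pos: [0.6357, -0.0044, 0.2747]
eef_rot: [-0.001, 0.194, 0.981, 0.0]
wrist_force: [-0.4, -0.0, -4.8]
grip_width: 0.0606
11.2333 [ 0.6357 -0.0044  0.2747] [-1.400e-03  1.935e-01  9.811e-01  3.000e-04] 0.0606 [-0.4 -0.  -4.8]
[ 0.6318726  -0.00248641  0.142     ] [ 0.63305522 -0.00297061  0.13999909]
```

View pics/w10.png

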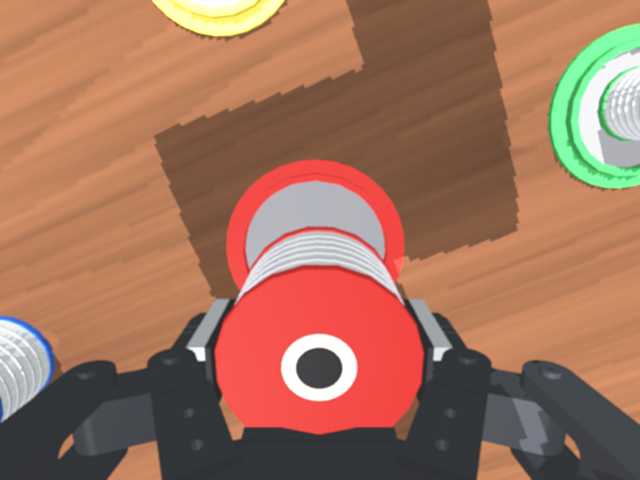

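The hub is at (0.633,-0.003) against the dish at (0.636,-0.005). I'll shift (+2,-2) mm and lower most of the way.

```bash
python3 -m jog '{"offset":[[0.001,-0.001,-0.006],[0.001,-0.001,-0.015],[0,0,-0.02],[0,0,-0.018],[0,0,-0.01],[0,0,-0.005],[0,0,0],[0,0,0]],"turn":[[0,0,0],[0,0,0],[0,0,0],[0,0,0],[0,0,0],[0,0,0],[0,0,0],[0,0,0]],"fingers":[1,1,1,1,1,1,1,1]}'
python3 -c "
from h import *
c=wrist('w11')"
```

```text
time: 11.95
eef_pos: [0.6386, -0.0065, 0.2021]
eef_rot: [0.0, 0.193, 0.981, 0.0]
wrist_force: [-0.2, 0.1, -5.1]
grip_width: 0.0606
11.95 [ 0.6386 -0.0065  0.2021] [2.000e-04 1.934e-01 9.811e-01 1.000e-04] 0.0606 [-0.2  0.1 -5.1]
```

View pics/w11.png

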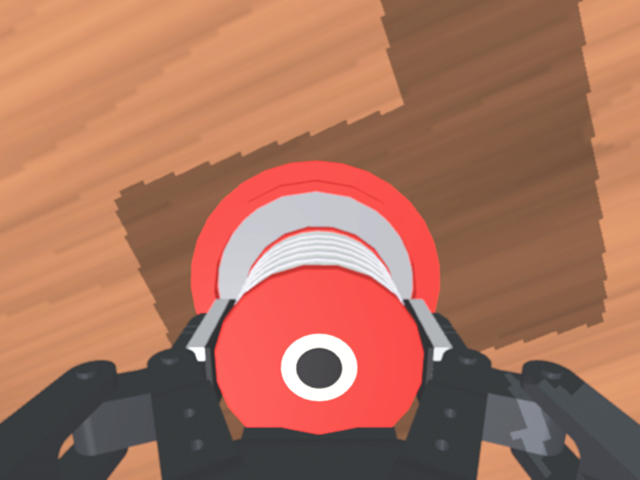

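Well centred over the dish, rim spanning columns 191–440 with the hub at 319. I'll set it down the last 11 mm.

```bash
python3 -m jog '{"offset":[[0,0,-0.003],[0,0,-0.004],[0,0,-0.002],[0,0,-0.001],[0,0,0],[0,0,0]],"turn":[[0,0,0],[0,0,0],[0,0,0],[0,0,0],[0,0,0],[0,0,0]],"fingers":[1,1,1,1,1,1]}'
python3 -m jog '{"offset":[[0,0,-0.001],[0,0,-0.001],[0,0,0],[0,0,0]],"turn":[[0,0,0],[0,0,0],[0,0,0],[0,0,0]],"fingers":[1,1,1,1]}'
```

```text
time: 12.5
eef_pos: [0.6385, -0.0069, 0.1917]
eef_rot: [-0.0, 0.194, 0.981, -0.0]
wrist_force: [-0.1, 0.7, -5.2]
grip_width: 0.0605
time: 12.83
eef_pos: [0.6386, -0.0069, 0.1912]
eef_rot: [0.0, 0.194, 0.981, -0.0]
wrist_force: [-3.5, 1.5, 6.3]
grip_width: 0.0601
```

Contact: the force went from -5 to +6 N. Release and rise.

```bash
python3 -m jog '{"offset":[[0,0,0],[0,0,0],[0,0,0],[0,0,0],[0,0,0.01],[0,0,0.03],[0,0,0.04],[0,0,0.04]],"turn":[[0,0,0],[0,0,0],[0,0,0],[0,0,0],[0,0,0],[0,0,0],[0,0,0],[0,0,0]],"fingers":[-0.3,-0.6,-0.8,-1,-1,-1,-1,-1]}'
python3 -c "
from h import *
c=wrist('w12')"
```

```text
time: 13.5
eef_pos: [0.6379, -0.0069, 0.3104]
eef_rot: [-0.001, 0.194, 0.981, -0.0]
wrist_force: [0.4, 0.2, -0.7]
grip_width: 0.0855
13.5 [ 0.6379 -0.0069  0.3104] [-1.200e-03  1.937e-01  9.811e-01 -1.000e-04] 0.0855 [ 0.4  0.2 -0.7]
```

View pics/w12.png

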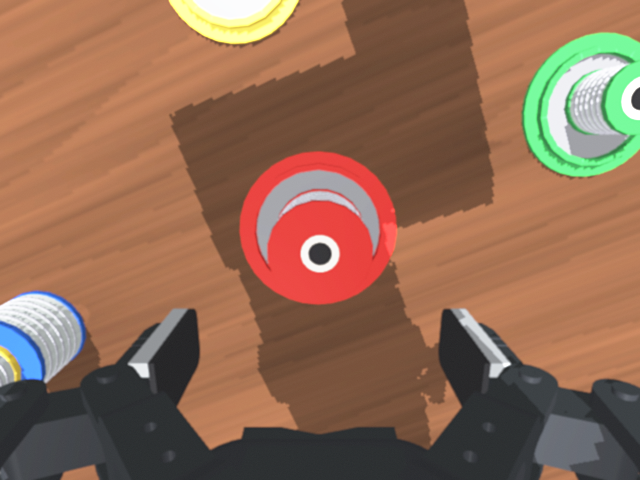

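Red stands in its dish, hub (320,253). On to the yellow reel at (0.629,-0.229).

```bash
python3 -c "
from h import *
c=dict(np.load('w12.npz'));print('red hub',ray(c,320,253,.056).round(4))
print(ray(c,240,228,.004),ray(c,397,228,.004),ray(c,318,152,.004),ray(c,318,304,.004))"
python3 -m jog '{"offset":[[0,-0.015,0.01],[-0.001,-0.03,0.005],[-0.001,-0.035,0],[-0.002,-0.035,0],[-0.002,-0.035,0],[-0.002,-0.035,0],[-0.001,-0.025,0],[0,-0.012,0]],"turn":[[0,0,0],[0,0,0],[0,0,0],[0,0,0],[0,0,0],[0,0,0],[0,0,0],[0,0,0]],"fingers":[-1,-1,-1,-1,-1,-1,-1,-1]}'
python3 -m jog '{"offset":[[0,0,0],[0,0,0]],"turn":[[0,0,0],[0,0,0]],"fingers":[-1,-1]}'
python3 -c "
from h import *
c=wrist('w13')"
```

```text
red hub [ 0.6367 -0.0055  0.056 ]
[ 0.61315087 -0.05606036  0.004     ] [0.65484924 0.04536029 0.004     ] [0.58596567 0.01406212 0.004     ] [ 0.68700825 -0.02755441  0.004     ]
time: 14.22
eef_pos: [0.6287, -0.2328, 0.3243]
eef_rot: [-0.0, 0.196, 0.981, -0.001]
wrist_force: [0.4, -0.2, -0.0]
grip_width: 0.0852
time: 14.38
eef_pos: [0.6292, -0.2291, 0.3243]
eef_rot: [-0.001, 0.194, 0.981, 0.001]
wrist_force: [-0.5, 0.3, -0.6]
grip_width: 0.0855
14.3833 [ 0.6292 -0.2291  0.3243] [-5.000e-04  1.942e-01  9.810e-01  5.000e-04] 0.0855 [-0.5  0.3 -0.6]
```

View pics/w13.png

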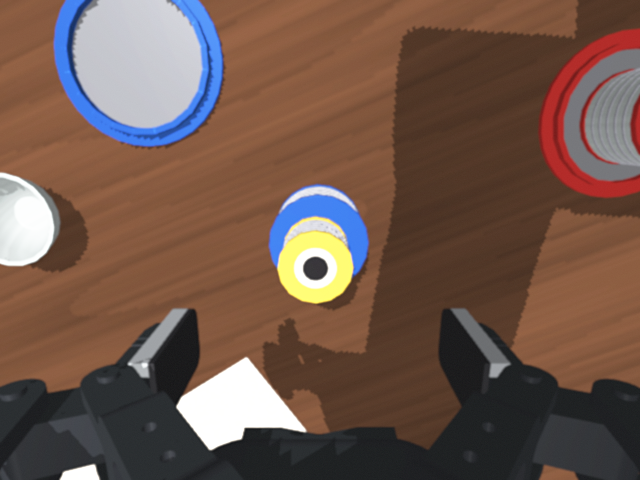

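Red is within about 1 mm of its dish centre. The yellow hub is at (316,268), near-central. I'll descend to TCP z = 0.233 and grip.

```bash
python3 -c "
from h import *
c=dict(np.load('w13.npz'));print('yellow hub',ray(c,316,268,.092).round(4))"
python3 -m jog '{"offset":[[0,-0.001,-0.015],[0,0,-0.025],[0,0,-0.025],[0,0,-0.014],[0,0,-0.008],[0,0,-0.004],[0,0,0],[0,0,0]],"turn":[[0,0,0],[0,0,0],[0,0,0],[0,0,0],[0,0,0],[0,0,0],[0,0,0],[0,0,0]],"fingers":[-1,-1,-1,-1,-1,-1,-1,-1]}' 40
python3 -m jog '{"offset":[[0,0,0],[0,0,0],[0,0,0]],"turn":[[0,0,0],[0,0,0],[0,0,0]],"fingers":[-0.5,-0.3,-0.1]}' 40
python3 -c "
from h import *
c=wrist('w14')"
```

```text
yellow hub [ 0.629  -0.2301  0.092 ]
time: 15.1
eef_pos: [0.6301, -0.2294, 0.2347]
eef_rot: [0.001, 0.193, 0.981, -0.0]
wrist_force: [-0.1, -0.1, 0.0]
grip_width: 0.0854
time: 15.35
eef_pos: [0.63, -0.2301, 0.2349]
eef_rot: [0.001, 0.194, 0.981, -0.0]
wrist_force: [0.4, -0.5, 0.4]
grip_width: 0.0514
15.35 [ 0.63   -0.2301  0.2349] [ 1.000e-03  1.937e-01  9.811e-01 -2.000e-04] 0.0514 [ 0.4 -0.5  0.4]
```

View pics/w14.png

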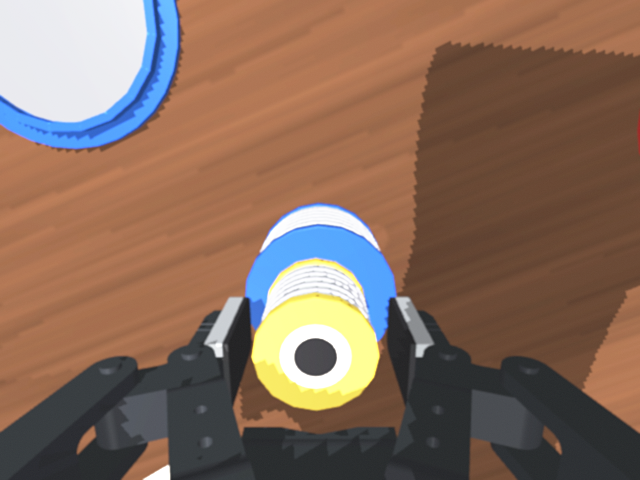

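The reel is about 1 mm toward the left finger, so I'll nudge y by -1 mm and close.

```bash
python3 -m jog '{"offset":[[0,-0.001,-0.002],[0,0,0],[0,0,0],[0,0,0],[0,0,0],[0,0,0]],"turn":[[0,0,0],[0,0,0],[0,0,0],[0,0,0],[0,0,0],[0,0,0]],"fingers":[0,0.1,0.5,1,1,1]}' 40
python3 -m jog '{"offset":[[0,0,0.005],[0,0,0.015],[0,0,0.02],[0,0,0.02],[0,0,0.02],[0,0,0.01],[0,0,0]],"turn":[[0,0,0],[0,0,0],[0,0,0],[0,0,0],[0,0,0],[0,0,0],[0,0,0]],"fingers":[1,1,1,1,1,1,1]}'
python3 -c "
from h import *
c=wrist('w15');P=cloud(c);print(P[357,319])"
```

```text
time: 15.9
eef_pos: [0.6298, -0.2312, 0.2322]
eef_rot: [0.001, 0.194, 0.981, -0.0]
wrist_force: [0.7, -1.6, 2.7]
grip_width: 0.0389
time: 16.48
eef_pos: [0.6302, -0.2311, 0.3243]
eef_rot: [0.002, 0.194, 0.981, -0.0]
wrist_force: [0.2, -0.6, -0.8]
grip_width: 0.0392
16.4833 [ 0.6302 -0.2311  0.3243] [ 2.000e-03  1.936e-01  9.811e-01 -4.000e-04] 0.0392 [ 0.2 -0.6 -0.8]
[ 0.62830665 -0.2299311   0.18388257]
```

View pics/w15.png

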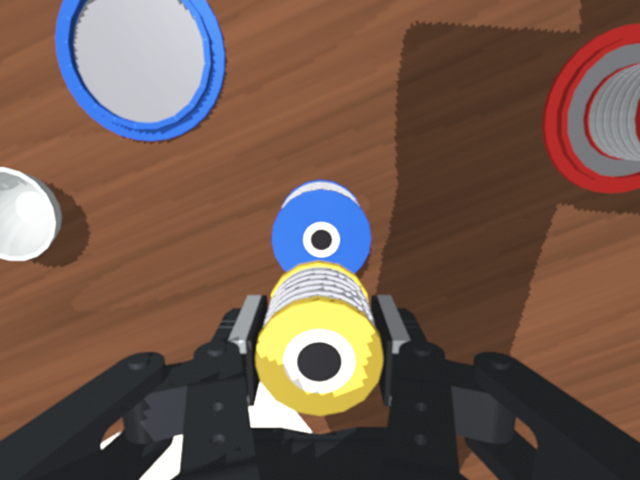

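Yellow is held and the blue reel still stands, hub (321,240). I'll carry yellow to its dish at (0.464,0.0105).

```bash
python3 -c "
from h import *
c=dict(np.load('w15.npz'));print('blue hub',ray(c,321,240,.052).round(4))"
python3 -m jog '{"offset":[[-0.006,0.008,0],[-0.014,0.021,0],[-0.018,0.026,0],[-0.018,0.026,0],[-0.018,0.026,0],[-0.018,0.026,0],[-0.018,0.026,0],[-0.018,0.026,0]],"turn":[[0,0,0],[0,0,0],[0,0,0],[0,0,0],[0,0,0],[0,0,0],[0,0,0],[0,0,0]],"fingers":[1,1,1,1,1,1,1,1]}'
python3 -m jog '{"offset":[[-0.018,0.026,0],[-0.012,0.018,0],[-0.007,0.012,0],[0,0,-0.02],[0,0,-0.03],[0,0,-0.02],[0,0,-0.01],[0,0,0]],"turn":[[0,0,0],[0,0,0],[0,0,0],[0,0,0],[0,0,0],[0,0,0],[0,0,0],[0,0,0]],"fingers":[1,1,1,1,1,1,1,1]}'
python3 -m jog '{"offset":[[0,0,-0.015],[0,0,-0.01],[0,0,0],[0,0,0]],"turn":[[0,0,0],[0,0,0],[0,0,0],[0,0,0]],"fingers":[1,1,1,1]}'
python3 -c "
from h import *
c=wrist('w16');P=cloud(c);print(P[357,319])"
```

```text
blue hub [ 0.6282 -0.2285  0.052 ]
time: 17.2
eef_pos: [0.4987, -0.0441, 0.3194]
eef_rot: [-0.002, 0.194, 0.981, 0.0]
wrist_force: [0.6, 1.5, -2.4]
grip_width: 0.0384
time: 17.87
eef_pos: [0.4623, 0.0104, 0.2385]
eef_rot: [-0.004, 0.194, 0.981, -0.0]
wrist_force: [-0.3, 0.3, -1.8]
grip_width: 0.0392
time: 18.2
eef_pos: [0.4644, 0.01, 0.2167]
eef_rot: [-0.0, 0.194, 0.981, -0.0]
wrist_force: [-0.3, -0.4, -1.7]
grip_width: 0.0391
18.2 [0.4644 0.01   0.2167] [-5.000e-04  1.938e-01  9.810e-01 -0.000e+00] 0.0391 [-0.3 -0.4 -1.7]
[0.46223625 0.01127925 0.07566893]
```

View pics/w16.png

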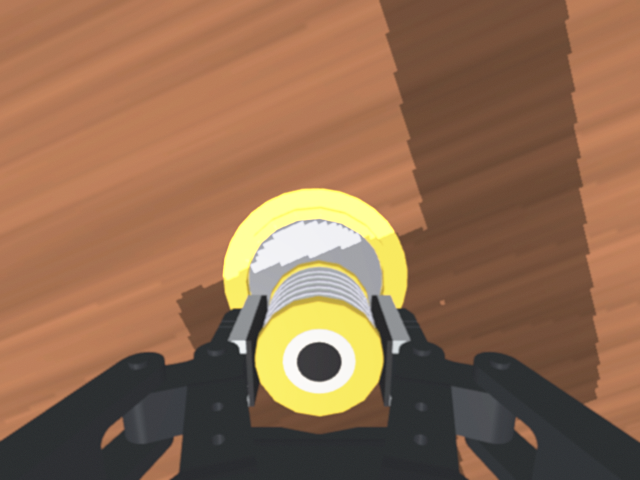

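The hub is at (0.462,0.011) and 32 mm up; the rim spans columns 223–407. I'll shift (+1.5,-1) mm and lower.

```bash
python3 -m jog '{"offset":[[0.001,-0.001,-0.006],[0,0,-0.01],[0,0,-0.007],[0,0,-0.004],[0,0,-0.002],[0,0,0],[0,0,0]],"turn":[[0,0,0],[0,0,0],[0,0,0],[0,0,0],[0,0,0],[0,0,0],[0,0,0]],"fingers":[1,1,1,1,1,1,1]}'
python3 -m jog '{"offset":[[0,0,-0.001],[0,0,-0.001],[0,0,0],[0,0,0]],"turn":[[0,0,0],[0,0,0],[0,0,0],[0,0,0]],"fingers":[1,1,1,1]}'
```

```text
time: 18.83
eef_pos: [0.4654, 0.0091, 0.1875]
eef_rot: [-0.0, 0.194, 0.981, -0.0]
wrist_force: [-0.3, -0.1, -0.7]
grip_width: 0.0395
time: 19.17
eef_pos: [0.4656, 0.0091, 0.1858]
eef_rot: [0.0, 0.194, 0.981, -0.0]
wrist_force: [-0.6, 0.6, -1.8]
grip_width: 0.0391
```

```bash
python3 -m jog '{"offset":[[0,0,-0.001],[0,0,-0.001],[0,0,0],[0,0,0]],"turn":[[0,0,0],[0,0,0],[0,0,0],[0,0,0]],"fingers":[1,1,1,1]}'
```

```text
time: 19.5
eef_pos: [0.4657, 0.0091, 0.1842]
eef_rot: [0.0, 0.194, 0.981, -0.0]
wrist_force: [-1.7, 0.1, 4.3]
grip_width: 0.0391
```

Contact. Release and rise.

```bash
python3 -m jog '{"offset":[[0,0,0],[0,0,0],[0,0,0],[0,0,0],[0,0,0.01],[0,0,0.03],[0,0,0.04],[0,0,0.04]],"turn":[[0,0,0],[0,0,0],[0,0,0],[0,0,0],[0,0,0],[0,0,0],[0,0,0],[0,0,0]],"fingers":[0,-0.2,-0.4,-0.6,-0.6,-0.8,-1,-1]}'
python3 -c "
from h import *
c=wrist('w17')"
```

```text
time: 20.17
eef_pos: [0.4645, 0.0092, 0.3047]
eef_rot: [-0.001, 0.194, 0.981, -0.0]
wrist_force: [1.0, 0.1, -0.7]
grip_width: 0.0853
20.1667 [0.4645 0.0092 0.3047] [-1.400e-03  1.937e-01  9.811e-01 -1.000e-04] 0.0853 [ 1.   0.1 -0.7]
```

View pics/w17.png

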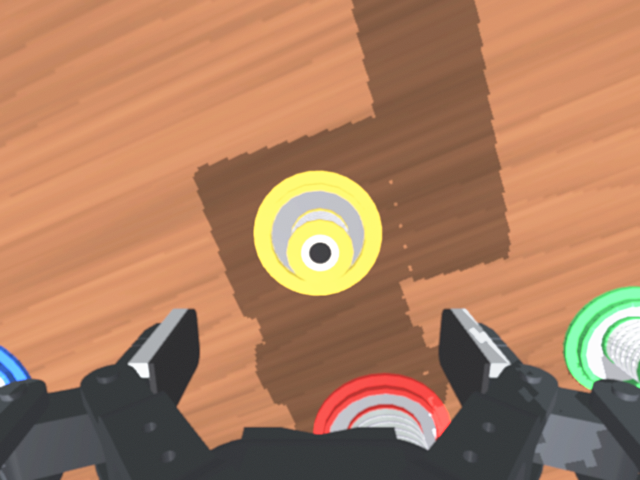

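Yellow stands centred, hub (320,252). Now the blue reel at (0.628,-0.2285).

```bash
python3 -m jog '{"offset":[[0.01,-0.014,0],[0.018,-0.026,0],[0.02,-0.029,0],[0.02,-0.029,0],[0.02,-0.029,0],[0.02,-0.029,0],[0.02,-0.029,0],[0.018,-0.026,0]],"turn":[[0,0,0],[0,0,0],[0,0,0],[0,0,0],[0,0,0],[0,0,0],[0,0,0],[0,0,0]],"fingers":[-1,-1,-1,-1,-1,-1,-1,-1]}'
python3 -m jog '{"offset":[[0.012,-0.018,0],[0.006,-0.008,0],[0,0,0],[0,0,0]],"turn":[[0,0,0],[0,0,0],[0,0,0],[0,0,0]],"fingers":[-1,-1,-1,-1]}'
python3 -c "
from h import *
c=wrist('w18')"
```

```text
time: 20.88
eef_pos: [0.6125, -0.2038, 0.3044]
eef_rot: [0.001, 0.194, 0.981, -0.0]
wrist_force: [-0.2, 0.1, -0.3]
grip_width: 0.0854
time: 21.22
eef_pos: [0.6291, -0.2275, 0.3037]
eef_rot: [-0.001, 0.194, 0.981, 0.0]
wrist_force: [-0.0, 0.3, -1.3]
grip_width: 0.0856
21.2167 [ 0.6291 -0.2275  0.3037] [-6.000e-04  1.937e-01  9.811e-01  4.000e-04] 0.0856 [-0.   0.3 -1.3]
```

View pics/w18.png

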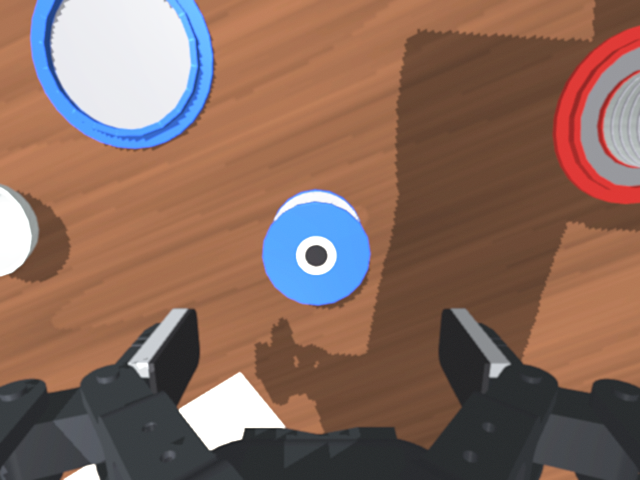

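The blue hub is at (316,255). I'll nudge y by -1 mm, lower to TCP z = 0.186 and grip.

```bash
python3 -m jog '{"offset":[[0,-0.001,-0.02],[0,0,-0.03],[0,0,-0.03],[0,0,-0.02],[0,0,-0.012],[0,0,-0.006],[0,0,0],[0,0,0]],"turn":[[0,0,0],[0,0,0],[0,0,0],[0,0,0],[0,0,0],[0,0,0],[0,0,0],[0,0,0]],"fingers":[-1,-1,-1,-1,-1,-1,-1,-1]}'
python3 -m jog '{"offset":[[0,0,0],[0,0,0],[0,0,0],[0,0,0],[0,0,0],[0,0,0],[0,0,0],[0,0,0]],"turn":[[0,0,0],[0,0,0],[0,0,0],[0,0,0],[0,0,0],[0,0,0],[0,0,0],[0,0,0]],"fingers":[-0.7,-0.6,-0.5,-0.4,-0.2,0,0.5,1]}' 60
python3 -c "
from h import *
c=wrist('w19')"
```

```text
time: 21.93
eef_pos: [0.6298, -0.2286, 0.1868]
eef_rot: [0.001, 0.193, 0.981, -0.0]
wrist_force: [1.1, 0.3, 0.8]
grip_width: 0.0856
time: 22.6
eef_pos: [0.6301, -0.2295, 0.1875]
eef_rot: [0.001, 0.194, 0.981, -0.001]
wrist_force: [-1.4, -1.2, 5.0]
grip_width: 0.0609
22.6 [ 0.6301 -0.2295  0.1875] [ 1.100e-03  1.938e-01  9.810e-01 -6.000e-04] 0.0609 [-1.4 -1.2  5. ]
```

View pics/w19.png

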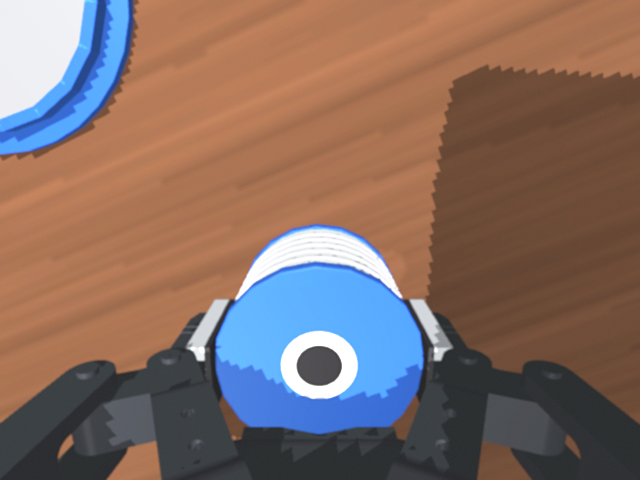

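Blue is gripped at 60.9 mm. I'll lift it and carry it to the blue dish at (0.478,-0.292).

```bash
python3 -m jog '{"offset":[[0,0,0.003],[0,0,0.008],[0,0,0.016],[0,0,0.02],[0,0,0.02],[0,0,0.015],[0,0,0.008],[0,0,0]],"turn":[[0,0,0],[0,0,0],[0,0,0],[0,0,0],[0,0,0],[0,0,0],[0,0,0],[0,0,0]],"fingers":[1,1,1,1,1,1,1,1]}' 70
python3 -m jog '{"offset":[[-0.008,-0.003,0],[-0.02,-0.008,0],[-0.025,-0.011,0],[-0.028,-0.012,0],[-0.028,-0.012,0],[-0.022,-0.009,0],[-0.013,-0.005,0],[-0.006,-0.003,0]],"turn":[[0,0,0],[0,0,0],[0,0,0],[0,0,0],[0,0,0],[0,0,0],[0,0,0],[0,0,0]],"fingers":[1,1,1,1,1,1,1,1]}'
python3 -m jog '{"offset":[[0,0,0],[0,0,0],[0,0,0]],"turn":[[0,0,0],[0,0,0],[0,0,0]],"fingers":[1,1,1]}'
python3 -c "
from h import *
c=wrist('w20');P=cloud(c);print(P[366,319])"
```

```text
time: 23.32
eef_pos: [0.6301, -0.2291, 0.2776]
eef_rot: [0.001, 0.194, 0.981, -0.0]
wrist_force: [0.5, -0.9, -5.4]
grip_width: 0.0604
time: 23.98
eef_pos: [0.4765, -0.2916, 0.2738]
eef_rot: [-0.002, 0.195, 0.981, 0.001]
wrist_force: [-0.5, 0.2, -4.8]
grip_width: 0.0608
time: 24.23
eef_pos: [0.4805, -0.2918, 0.2757]
eef_rot: [0.001, 0.193, 0.981, 0.0]
wrist_force: [0.5, 0.2, -5.7]
grip_width: 0.0607
24.2333 [ 0.4805 -0.2918  0.2757] [6.000e-04 1.933e-01 9.811e-01 1.000e-04] 0.0607 [ 0.5  0.2 -5.7]
[ 0.47832575 -0.29048537  0.13995374]
```

View pics/w20.png

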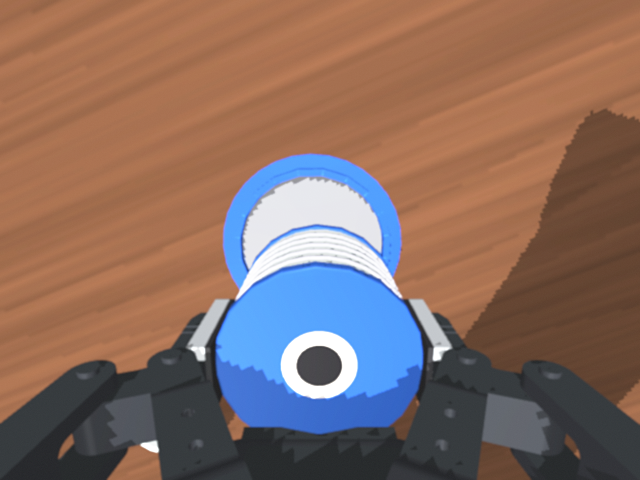

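The rim spans columns 223–401, centre 312 against the hub at 319. I'll shift y by -3 mm and lower.

```bash
python3 -m jog '{"offset":[[0,-0.002,-0.006],[0,-0.001,-0.015],[0,0,-0.02],[0,0,-0.018],[0,0,-0.01],[0,0,-0.005],[0,0,0],[0,0,0]],"turn":[[0,0,0],[0,0,0],[0,0,0],[0,0,0],[0,0,0],[0,0,0],[0,0,0],[0,0,0]],"fingers":[1,1,1,1,1,1,1,1]}'
python3 -c "
from h import *
c=wrist('w21')"
```

```text
time: 24.95
eef_pos: [0.48, -0.295, 0.202]
eef_rot: [0.0, 0.194, 0.981, -0.0]
wrist_force: [-0.3, 0.5, -4.6]
grip_width: 0.0606
24.95 [ 0.48  -0.295  0.202] [ 2.000e-04  1.935e-01  9.811e-01 -1.000e-04] 0.0606 [-0.3  0.5 -4.6]
```

View pics/w21.png

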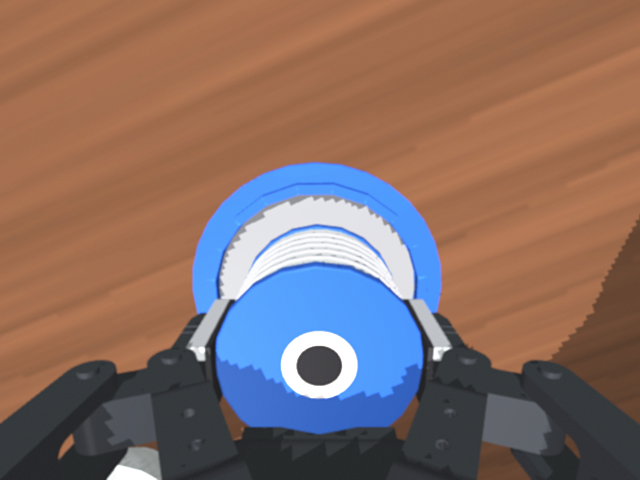

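Centred now, with the rim at 193–441. I'll set it down.

```bash
python3 -m jog '{"offset":[[0,0,-0.003],[0,0,-0.004],[0,0,-0.002],[0,0,-0.001],[0,0,0],[0,0,0]],"turn":[[0,0,0],[0,0,0],[0,0,0],[0,0,0],[0,0,0],[0,0,0]],"fingers":[1,1,1,1,1,1]}'
python3 -m jog '{"offset":[[0,0,-0.001],[0,0,-0.001],[0,0,0],[0,0,0]],"turn":[[0,0,0],[0,0,0],[0,0,0],[0,0,0]],"fingers":[1,1,1,1]}'
```

```text
time: 25.5
eef_pos: [0.4795, -0.2949, 0.1918]
eef_rot: [0.0, 0.194, 0.981, -0.0]
wrist_force: [0.3, -0.4, -5.8]
grip_width: 0.0603
time: 25.83
eef_pos: [0.4795, -0.2949, 0.1915]
eef_rot: [0.0, 0.194, 0.981, -0.0]
wrist_force: [-4.2, 3.2, 7.7]
grip_width: 0.0607
```

Contact (+7.7 N). Release, rise and then move the arm back to clear the top camera's view.

```bash
python3 -m jog '{"offset":[[0,0,0],[0,0,0],[0,0,0],[0,0,0],[0,0,0.01],[0,0,0.03],[0,0,0.04],[0,0,0.04]],"turn":[[0,0,0],[0,0,0],[0,0,0],[0,0,0],[0,0,0],[0,0,0],[0,0,0],[0,0,0]],"fingers":[-0.3,-0.6,-0.8,-1,-1,-1,-1,-1]}'
python3 -m jog '{"offset":[[0,0,0.03],[0,0,0.03],[0,0,0.03],[0,0,0.03],[0,0,0],[0,0,0]],"turn":[[0,0,0],[0,0,0],[0,0,0],[0,0,0],[0,0,0],[0,0,0]],"fingers":[-1,-1,-1,-1,-1,-1]}'
python3 - <<'E'
from h import *
from rig import viewer
c=wrist('w22')
for n in('top','side'):
    c=viewer.capture(n);np.savez(n+'2.npz',**c);cv2.imwrite(f'pics/{n}2.png',c['image'][:,:,::-1])
E
```

```text
time: 26.5
eef_pos: [0.479, -0.2945, 0.3106]
eef_rot: [-0.001, 0.194, 0.981, 0.001]
wrist_force: [1.4, -0.3, 0.4]
grip_width: 0.0857
time: 27.0
eef_pos: [0.4801, -0.2953, 0.4331]
eef_rot: [0.003, 0.194, 0.981, -0.001]
wrist_force: [-0.5, 0.4, -0.4]
grip_width: 0.0854
27.0 [ 0.4801 -0.2953  0.4331] [ 0.0029  0.1936  0.9811 -0.0015] 0.0854 [-0.5  0.4 -0.4]
```

View pics/w22.png

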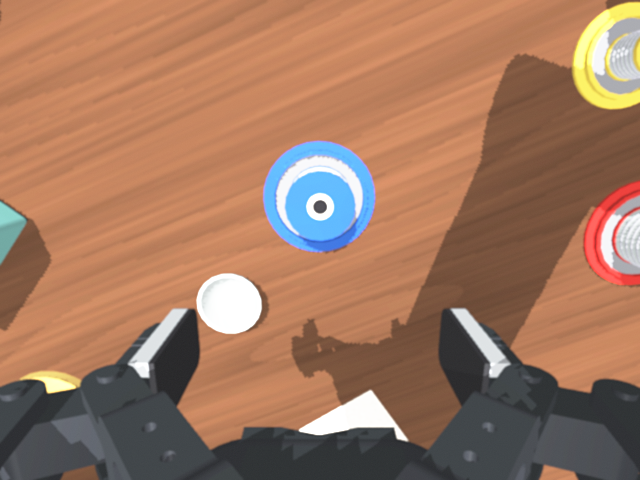

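View pics/top2.png

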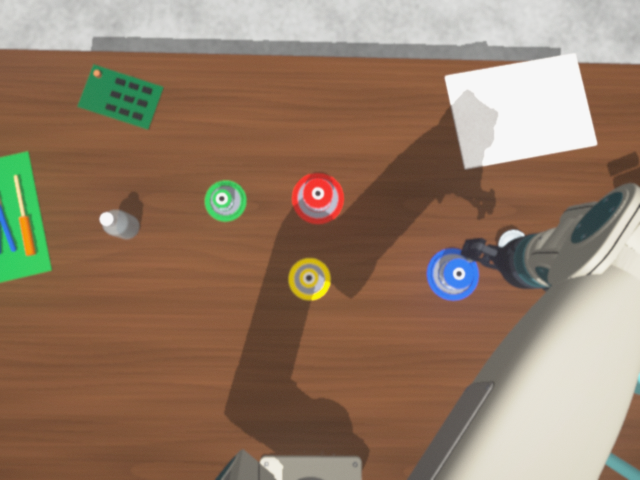

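View pics/side2.png

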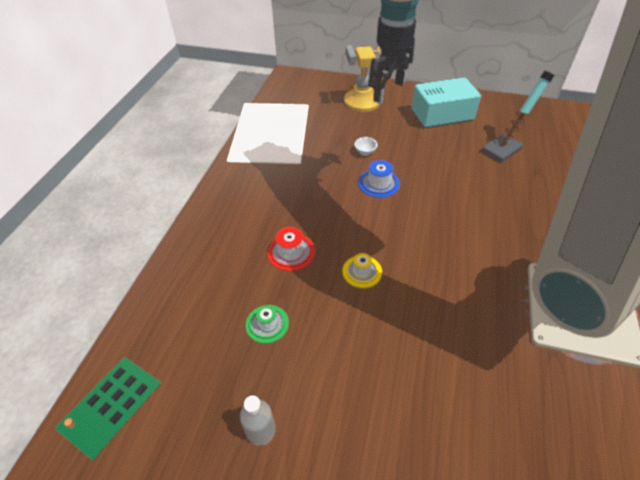

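All four reels stand in their own dishes. The top-view hubs are green (221,199), red (318,194), yellow (309,278) and blue (459,274). The bottle and cup are at the same pixels as at the start. One numeric check before handing in.

Run:
```python
from h import *
hub={'top':{'green':(221,199),'red':(318,194),'yellow':(309,278),'blue':(459,274)},'side':{'green':(266,314),'red':(289,238),'yellow':(362,260),'blue':(380.5,168.5)}}
D={'red':(.636,-.005),'green':(.627,.191),'blue':(.478,-.292),'yellow':(.464,.0105)}
for n in hub:
    c=dict(np.load(n+'2.npz'));P=cloud(c)
    for k,(u,v) in hub[n].items():
        p=ray(c,u,v,.056 if k in('red','blue') else .044); r=P[int(v)-2:int(v)+3,int(u)-2:int(u)+3,2]
        print(n,k,p[:2].round(4),'off mm',np.round((p[:2]-D[k])*1000,1),'top z',np.median(r).round(4))
```

```text
top green [0.6231 0.1925] off mm [-3.9  1.5] top z 0.0444
top red [ 0.6346 -0.0059] off mm [-1.4 -0.9] top z 0.0562
top yellow [0.4638 0.0098] off mm [-0.2 -0.7] top z 0.0447
top blue [ 0.4756 -0.2934] off mm [-2.4 -1.4] top z 0.0564
side green [0.6243 0.1924] off mm [-2.7  1.4] top z 0.0436
side red [ 0.6359 -0.0009] off mm [-0.1  4.1] top z 0.0559
side yellow [0.4661 0.0114] off mm [2.1 0.9] top z 0.044
side blue [ 0.4773 -0.2873] off mm [-0.7  4.7] top z 0.0555
```

Every hub is within 5 mm of its dish centre, and the top heights match 44 and 56 mm. Handing in.

```bash
python3 -c "
from rig import manip
print(manip.job_done())"
```

```text
the job is handed in; nothing more can be done
None
```

I took both stacks apart and set each of the four reels down in the dish of its own colour, in the order green, red, yellow, blue. I lowered each one until the wrist force showed contact (about 4–8 N upward) before letting go. The whole job took about 27 s of robot time.

- **Position:** in the final top and side views every reel hub is within about 5 mm of its dish centre; the limit is 15 mm.
- **Height:** the reel tops measure 43.6–44.7 mm for the small reels and 55.5–56.4 mm for the large ones. The expected heights are 44 and 56 mm, so all are flat on the dish floors.
- **Disagreement between views:** the two cameras differ by 4–6 mm in y for the red and blue reels. I read the hub pixels by eye and did not refine them further. The wrist views showed both reels well centred.
- **Bottle and cup:** the bottle looks unmoved in both views. The cup does too in the side view, though the arm partly covers it in the top view. I judged this by eye, without measuring them again.
- **Robot:** it was clear of everything, with the gripper open, when I handed in. The hand-in gave no verdict.

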